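# Wind the kitchen timer past its top mark and set it back to the green clip

### The arm

A 6-joint arm with a two-finger parallel gripper is mounted at the origin on a cart in front of the work surface, level with it; the furniture and walls round the work are solid. World frame = base frame: x ahead of the robot, y to its left, z up, the work surface at z = 0. Lengths are in m, angles in rad, forces in N, time in s.
With the tool pointing down it reaches from about 0.275 to 1 m from the base axis. Payload 8.4 kg.
Tool frame: the origin (TCP) lies on the centre line of the jaws, within the pads' length; the fingertips stand 22 mm ahead of it and the grasp point (between the pads) lies 3 mm ahead of it; z points along the fingers, y is the line along which they close (so a half turn about z gives the same grasp; the last joint's range is limited). The gripper opens to 85 mm and grips with 20 to 120 N. Pads are 22 mm wide; open, the fingers measure 114 mm over their backs; the gripper's body (76 mm by 85 mm) begins 54 mm behind the grasp point. The pads swing forward as they close: fully open they stand 13 mm farther back than shut.
Start: joints at [-1.313, 0.353, 1.633, -0, 1.155, -0.002], TCP at [0.161, -0.604, 0.253] pointing down, gripper open.
Joint ranges: [-2.63, 2.63], [-0.92, 2.1], [0.06, 2.66], [-1.3, 4.44], [0, 2.69], [-3.02, 3.02]. Speed limits (rad/s): [2.22, 2.22, 2.79, 3.14, 3.14, 3.14].

### API

Orientations are given as a rotation vector (axis times angle).
In Python, from workcell import bot gives the robot as it stands. The module is installed in compiled form; this text tells all that it offers.
- The arm moves only by the shell command python3 -m creep 'ROWS'. ROWS is JSON, a list of rows, each a list of 7 numbers: the turn, a rotation vector about the tool's x, y, z in degrees, then the shift along the tool's x, y, z in mm, then the finger opening in mm, from 0 to 85.4. A call has 1 to 12 rows; each row is the pose to reach, as a shift and turn from the pose commanded when the call began, along the tool's axes at that moment; what a row does not reach only later rows make up. A row lasts 1/8 s, in which the tool goes at most 62.5 mm and 10.7 degrees, less where a joint would pass 70% of its speed; a pose out of reach is approached as far as the arm can. A call with a gripper value outside its range is refused whole. The fingers move at their own pace and stop on an object; the grip force is fixed at half the most. Time passes only in rows, so rows that repeat a pose let the fingers close. It gives the time, the measured TCP pose, the force, the opening and the grip force at its end, in the units of the state.
- bot.state(): the state, without advancing time (a new reading comes with each control period).
- bot.camera(name): name is "side" or "top"; returns the picture (480x640x3 uint8, blue, green, red); there is no depth.
- bot.get_calibration(name): a dict with "vertical_fov" (degrees; the focal length in pixels is half the picture's height over the tangent of half this angle, whatever the lens; pixels are square), "cx", "cy" (the principal point, pixels), "pose" (4x4, takes a point from camera to world coordinates). Camera axes: x right, y up, looking along -z (the intrinsics and any distortion apply to the point x, -y, -z); pixel columns grow to the right and rows downward; lengths in m; the calibration is good to about 2 mm. A picture is of the moment at which its call begins. get_calibration takes no time and is no camera call.
- bot.job_done(): hands the job in; it is judged then, once.
The state is a dict: "clock": time; "joint_pos": joint angles; "qd": joint speeds; "joint_torque": joint torques, N m; "eef_pos": TCP position; "ee_rot": TCP orientation; "ft_force": force on the tool from outside, world axes, zero at the start; "ft_torque": the same for the moment, N m; "opening": opening from 0.0 (shut) to 1.0 (fully open); "grasp_force": force on a finger pad.
Only numpy, scipy, OpenCV 4.12 (cv2) and the standard library are available. Lean on these libraries where they do the work, as an engineer would, in place of code of your own. Each camera call takes 0.05 s, during which the arm holds its last target. There are 200 camera calls.

### The job

Set the red kitchen timer on the sloping stand to the time marked by the green clip: so that its spring is properly wound, first twist the dial clockwise until its yellow pointer is clearly past the red top mark, then turn it back down until the pointer lines up with the green clip, and let go. Do not shift the clip, and leave the jam jar, the salt shaker and the onion beside the stand where they are.

Things in the scene. Friction and masses are not known exactly. Their poses are not given: they have to be found in the camera images.
- timer_stand: Fixed wooden stand, 110 x 104 mm foot, carrying the timer; origin at the middle of its underside on the table, z up. Its face slopes 30 degrees, low edge at the stand's -x side, which is turned to the robot's left (stand yaw -1.95 to -1.2 rad), and looks along (-0.5, 0, 0.866) in the stand's frame. The dial's axis leaves the face at (0, 0, 0.052) m, square to it
- top_mark (a point): Red radial line, 4 mm wide, the top mark that ends the scale: on the upper side of the fixed black scale disc (radius 50 mm, 21 mm out from the face, white ticks) round the timer; this point is 43 mm from the dial's axis, on the stand's -y side
- timer_dial (a joint): Angle (rad) of the red dial (66 mm across, 22 to 44 mm out from the face), growing clockwise as seen looking onto it, 0 to a stop at 5.76; it stays where it is left, friction 0.03 N m. At 0 the yellow pointer points down the slope (stand's -x side), at pi/2 to the stand's +y side, at pi up the slope, at 4.712 to the red top mark. It starts between 3.4 and 4.2
- set_clip (a joint): Where the green clip sits on the rim of the scale disc, in rad, counted as for timer_dial: the pointer is on the clip when both joints read the same. The clip holds by light friction (0.15 N m) and differs each time between 3.4 and 4.1; it need not be touched. It projects no more than 25 mm from the face, 42 to 54 mm from the axis
- grip_bar (a point): Middle of the straight red bar across the top of the dial, by which it is twisted: 40 mm long, 8 mm thick, 10 mm high above the dial's top (44 to 54 mm out from the face); the point lies on the dial's axis 49 mm out from the face. Its z axis points out along the dial's axis, its y axis runs along the bar, its -x axis points in the pointer's direction; it turns with the dial
- pointer_tip (a point): Tip of the small yellow pointer (4 mm wide, 24 to 36 mm out from the face) on the dial's edge; the point is 40 mm from the dial's axis, 25 mm out from the face; the pointer is at right angles to the bar and turns with the dial
- clip_mark (a point): The point 40 mm from the dial's axis, 25 mm out from the face, on the radius of the green clip (6 mm wide), where the pointer's tip has to stand
- jam_jar: Jam jar with a white cap, 66 mm across, 90 mm high, loose, 13 to 16 cm to the +y side of the stand; origin at the middle of its underside (another one stands far off by the fruit bowl and plays no part)
- salt_shaker: Grey salt shaker, 44 mm across, 90 mm high, loose, 12 to 15 cm to the -y side of the stand; origin at the middle of its underside (another one stands far off by the pepper mill and plays no part)
- onion: Yellow onion, 83 mm across, 94 mm high, loose, 12 to 15 cm behind the stand; origin at the middle of its underside
Not all that is in view belongs to the job. There is more than one size of the timer_stand; the one meant has the size given above.

How it is judged:
By the outcome, as a careful person would: the job done as asked, in the order asked, and still so for the second after the job is handed in, with the robot touching nothing.
It also fails if it takes over 42 s, if anything falls off the work surface, if the arm or the gripper's body presses on something with over 40 N, if the wrist force passes 120 N, or if a joint passes its speed limit or range.

## Working session

There is one attempt and no reset: what is moved stays moved. The work goes in short steps, Python scripts to look and compute and a shell command to move; the robot and the scene stay as the last step left them, time stands still between calls to the robot, and variables do not carry over. Pictures are saved under pics/ and viewed, at most 10 in all, crops included, and the job is handed in when it is done.

```bash
mkdir -p pics; python3 - <<'E'
from workcell import bot
import cv2,numpy as np
np.set_printoptions(precision=4,suppress=True)
for n in("side","top"):
    cv2.imwrite(f"pics/{n}0.png",bot.camera(n)); c=bot.get_calibration(n); print(n,c)
print(bot.state())
E
```

```text
side {'vertical_fov': 50.71626607683028, 'cx': 326.98619124126895, 'cy': 242.3819903552359, 'pose': array([[-0.9358,  0.1567, -0.3159,  0.2789],
       [-0.3526, -0.4063,  0.843 ,  0.8119],
       [ 0.0037,  0.9002,  0.4354,  0.4551],
       [ 0.    ,  0.    ,  0.    ,  1.    ]])}
top {'vertical_fov': 50.238750851074045, 'cx': 320.4196536051787, 'cy': 250.68355230280693, 'pose': array([[-0.0952,  0.9754, -0.1988,  0.4064],
       [-0.9955, -0.0929,  0.0211,  0.114 ],
       [ 0.0021,  0.1999,  0.9798,  0.9253],
       [ 0.    ,  0.    ,  0.    ,  1.    ]])}
{'clock': 0.1, 'joint_pos': array([-1.3134,  0.3536,  1.6341,  0.    ,  1.1552, -0.0024]), 'qd': array([-0.0007, -0.0023, -0.003 , -0.0002, -0.0003, -0.0001]), 'joint_torque': array([ -0.0007, -60.636 , -34.2821,  -0.0001,   0.0038,   0.    ]), 'eef_pos': array([ 0.1605, -0.6036,  0.2526]), 'ee_rot': array([-3.1139, -0.4068,  0.0002]), 'ft_force': array([-1.0318,  0.1525, -0.4004]), 'ft_torque': array([-0.0103,  0.0181, -0.0518]), 'grasp_force': 0.0, 'opening': 0.9997772191058871}
```

View pics/side0.png

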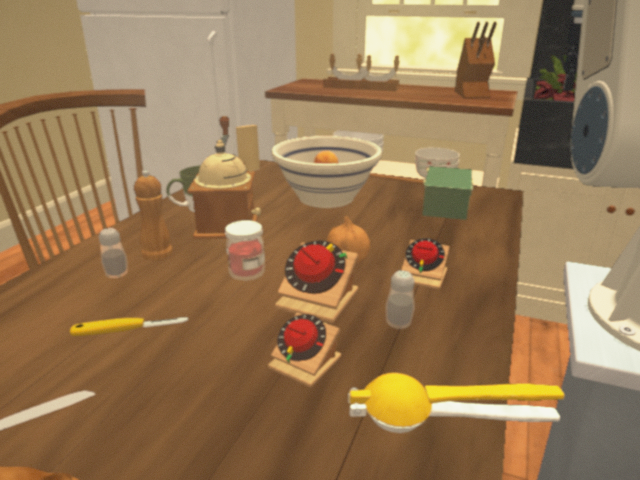

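View pics/top0.png

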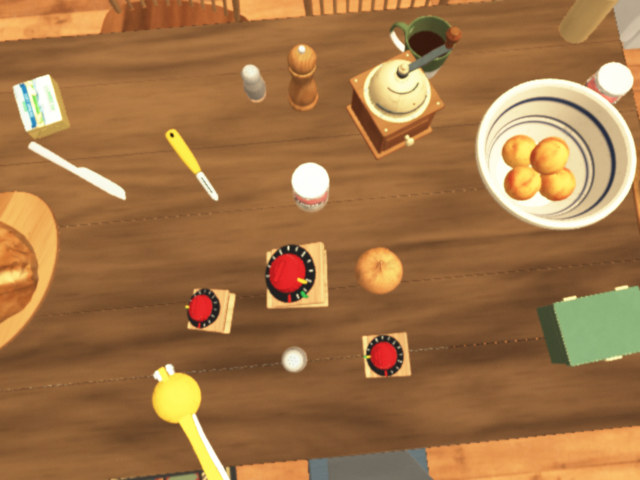

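The target is the largest stand: at about (316,268) in side and (295,273) in top, with the jar, salt shaker and onion around it. Next I'll zoom in on both views.

```bash
python3 - <<'E'
import cv2,numpy as np
a=cv2.imread("pics/side0.png")[225:325,265:365]; b=cv2.imread("pics/top0.png")[232:318,252:338]
cv2.imwrite("pics/crop0.png",np.hstack([cv2.resize(a,(400,400),interpolation=cv2.INTER_CUBIC),cv2.resize(b,(400,400),interpolation=cv2.INTER_CUBIC)]))
E
```

```text
(no output)
```

View pics/crop0.png

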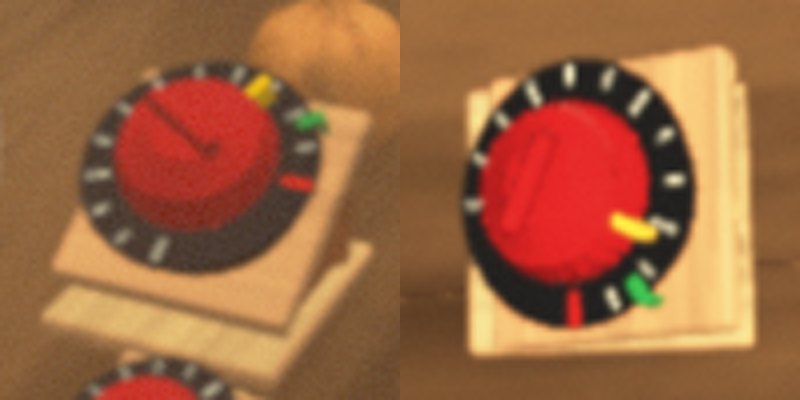

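```bash
cat > h.py <<'E'
import cv2,numpy as np
from workcell import bot
np.set_printoptions(precision=4,suppress=True)
def ray(n,uv):
    c=bot.get_calibration(n); f=240/np.tan(np.radians(c["vertical_fov"]/2)); P=c["pose"]
    d=P[:3,:3]@np.array([(uv[0]-c["cx"])/f,-(uv[1]-c["cy"])/f,-1.]); return P[:3,3],d/np.linalg.norm(d)
def hit(n,uv,p,nn):
    o,d=ray(n,uv); return o+d*((p-o)@nn)/(d@nn)
def tri(a,b):
    A=np.zeros((3,3));B=np.zeros(3)
    for n,uv in (("side",a),("top",b)):
        o,d=ray(n,uv);M=np.eye(3)-np.outer(d,d);A+=M;B+=M@o
    return np.linalg.solve(A,B)
ROI={"side":(225,325,265,365),"top":(232,318,252,338)}
def blobs(n,im):
    r=ROI[n];c=im[r[0]:r[1],r[2]:r[3]];h=cv2.cvtColor(cv2.resize(c,None,fx=4,fy=4,interpolation=cv2.INTER_CUBIC),cv2.COLOR_BGR2HSV)
    out={}
    def big(m,k=1):
        _,_,s,ce=cv2.connectedComponentsWithStats(m); i=np.argsort(-s[1:,4])[:k]+1
        return [(((ce[j]+.5)/4-.5+[r[2],r[0]]),s[j,4]) for j in i]
    out["yellow"]=big(cv2.inRange(h,(22,150,130),(34,255,255)))
    out["green"]=big(cv2.inRange(h,(45,110,60),(85,255,255)))
    red=cv2.inRange(h,(0,190,110),(6,255,255))|cv2.inRange(h,(172,190,110),(180,255,255))
    out["red"]=big(red,3)
    blk=cv2.inRange(h,(0,0,0),(180,255,85))
    cs,_=cv2.findContours(blk,cv2.RETR_EXTERNAL,cv2.CHAIN_APPROX_NONE);k=cv2.convexHull(max(cs,key=cv2.contourArea))
    m=np.zeros_like(blk);cv2.drawContours(m,[k],-1,255,-1)
    cs,_=cv2.findContours(m,cv2.RETR_EXTERNAL,cv2.CHAIN_APPROX_NONE);e=cv2.fitEllipse(cs[0])
    out["disc"]=((np.array(e[0])+.5)/4-.5+[r[2],r[0]],e[1],e[2]); return out
E
python3 - <<'E'
from h import *
B={n:blobs(n,cv2.imread(f"pics/{n}0.png")) for n in("side","top")}
for n in B: print(n,B[n])
up=np.array([0,0,1.])
for n in B: print(n,"disc",hit(n,B[n]["disc"][0],np.array([0,0,.0702]),up))
for k in("yellow","green"): print(k,tri(B["side"][k][0][0],B["top"][k][0][0]))
E
```

```text
side {'yellow': [(array([329.7741, 246.4872]), np.int32(332))], 'green': [(array([341.8283, 254.9865]), np.int32(305))], 'red': [(array([313.6808, 260.5833]), np.int32(14084)), (array([301.3396, 322.3189]), np.int32(1355)), (array([338.875 , 270.2348]), np.int32(246))], 'disc': (array([322.8845, 282.5195]), (56.714942932128906, 152.3091278076172), 64.30731964111328)}
top {'yellow': [(array([302.0594, 280.6484]), np.int32(385))], 'green': [(array([302.946 , 293.9068]), np.int32(574))], 'red': [(array([286.7541, 272.4319]), np.int32(17326)), (array([288.9898, 298.0762]), np.int32(379))], 'disc': (array([297.794 , 270.5901]), (122.67088317871094, 239.2336883544922), 169.93142700195312)}
side disc [0.5151 0.1983 0.0702]
top disc [0.5493 0.137  0.0702]
yellow [0.5284 0.131  0.097 ]
green [0.5078 0.1317 0.0859]
```

```bash
python3 - <<'E'
s=open('h.py').read()
a=s.index("    blk=");
s=s[:a]+'''    R=40 if n=="side" else 34; ctr=np.array([(315.2,266.8),(290.3,273.5)][n=="top"])
    blk=cv2.inRange(h,(0,0,0),(180,140,100)) if n=="side" else cv2.inRange(h,(0,0,0),(180,255,75))
    cm=np.zeros_like(blk);cv2.circle(cm,tuple(int(v) for v in (ctr-[r[2],r[0]])*4),R*4-20,255,-1);blk&=cm
    blk=cv2.morphologyEx(blk,cv2.MORPH_OPEN,np.ones((5,5),np.uint8))
    k=cv2.convexHull(cv2.findNonZero(blk));m=np.zeros_like(blk);cv2.drawContours(m,[k],-1,255,-1)
    cs,_=cv2.findContours(m,cv2.RETR_EXTERNAL,cv2.CHAIN_APPROX_NONE);e=cv2.fitEllipse(cs[0])
    dbg=cv2.cvtColor(h,cv2.COLOR_HSV2BGR);cv2.ellipse(dbg,e,(255,0,255),1);out["dbg"]=cv2.resize(dbg,(400,400))
    out["disc"]=((np.array(e[0])+.5)/4-.5+[r[2],r[0]],e[1],e[2]); return out
'''
open('h.py','w').write(s)
E
cat > m.py <<'E'
from h import *
import sys
def run(I,show=None):
    B={n:blobs(n,I[n]) for n in I}
    if show: cv2.imwrite(show,np.hstack([B["side"]["dbg"],B["top"]["dbg"]]))
    up=np.array([0,0,1.])
    for n in B: print(n,B[n]["disc"][1],"disc",hit(n,B[n]["disc"][0],np.array([0,0,.0702]),up))
    print("tri disc",tri(B["side"]["disc"][0],B["top"]["disc"][0]))
    for k in("yellow","green"): print(k,tri(B["side"][k][0][0],B["top"][k][0][0]))
    rm={"side":B["side"]["red"],"top":B["top"]["red"]}
    return B
if __name__=="__main__":
    run({n:cv2.imread(f"pics/{n}0.png") for n in("side","top")},"pics/ell0.png")
    print("redmark",tri((338.875,270.235),(288.99,298.076)))
E
python3 m.py
```

```text
side (203.0160369873047, 240.14805603027344) disc [0.5455 0.1555 0.0702]
top (192.7820587158203, 225.5323486328125) disc [0.5461 0.151  0.0702]
tri disc [0.5468 0.1512 0.0677]
yellow [0.5284 0.131  0.097 ]
green [0.5078 0.1317 0.0859]
redmark [0.5044 0.1557 0.0713]
```

View pics/ell0.png

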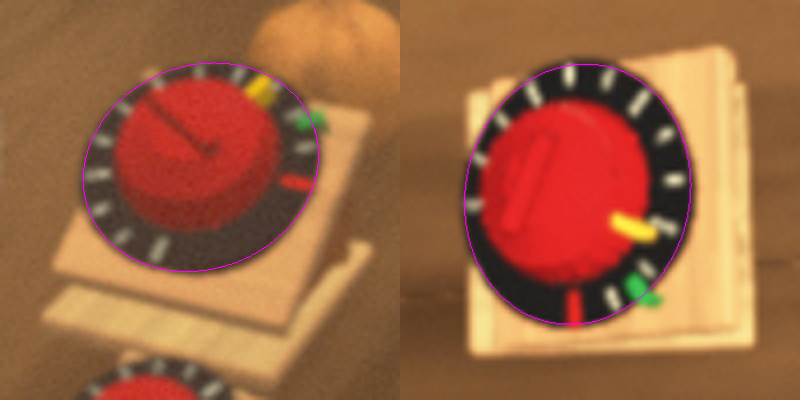

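```bash
cat > fit.py <<'E'
from h import *
from scipy.optimize import least_squares
def frame(yaw):
    R=cv2.Rodrigues(np.array([0,0,yaw]))[0]
    return R@[-.8660254,0,-.5],R@[0,1.,0],R@[-.5,0,.8660254]
def analyse(B,redpx):
    C=np.array([*np.mean([hit(n,B[n]["disc"][0],np.array([0,0,.0702]),np.array([0,0,1.]))[:2] for n in B],axis=0),.0702])
    def rm(yaw,n):
        u,v,w=frame(yaw); d=hit(n,redpx[n],C,w)-C; return np.arctan2(d@v,d@u)%(2*np.pi)-4.71239, np.hypot(d@u,d@v)
    yaw=least_squares(lambda y:[rm(y[0],n)[0] for n in B],[-1.6]).x[0]
    u,v,w=frame(yaw); print("C",C,"yaw",yaw,[rm(yaw,n) for n in B])
    for k,hs in (("yellow",(.030,.036)),("green",(.021,.025))):
        for n in B:
            for h_ in hs:
                d=hit(n,B[n][k][0][0],C+w*(h_-.021),w)-C
                print(k,n,h_,"ang %.3f r %.4f"%(np.arctan2(d@v,d@u)%(2*np.pi),np.hypot(d@u,d@v)))
        t=tri(B["side"][k][0][0],B["top"][k][0][0])-C
        print(k,"tri ang %.3f r %.4f h %.4f"%(np.arctan2(t@v,t@u)%(2*np.pi),np.hypot(t@u,t@v),t@w+.021))
    return C,yaw
if __name__=="__main__":
    B={n:blobs(n,cv2.imread(f"pics/{n}0.png")) for n in("side","top")}
    analyse(B,{"side":(338.875,270.235),"top":(288.99,298.076)})
    # bar direction, top view: darker stripe ends read off crop (525,135)-(515,228) etc.
E
python3 fit.py
```

```text
C [0.5458 0.1533 0.0702] yaw -1.6209079500636678 [(np.float64(-0.020893360376711634), np.float64(0.04070677531865985)), (np.float64(0.010203184025106005), np.float64(0.04149667683837664))]
yellow side 0.03 ang 3.529 r 0.0378
yellow side 0.036 ang 3.637 r 0.0356
yellow top 0.03 ang 3.619 r 0.0361
yellow top 0.036 ang 3.599 r 0.0398
yellow tri ang 3.595 r 0.0371 h 0.0326
green side 0.021 ang 4.023 r 0.0460
green side 0.025 ang 4.086 r 0.0458
green top 0.021 ang 4.080 r 0.0461
green top 0.025 ang 4.046 r 0.0480
green tri ang 4.060 r 0.0464 h 0.0228
```

```bash
cat > plan.py <<'E'
from h import *
from fit import frame
from scipy.spatial.transform import Rotation as Ro
C=np.array([.546,.1525,.0698]);yaw=-1.62
u,v,w=frame(yaw)
def goal(theta,out,flip):   # TCP 'out' mm from face
    y=(np.cos(theta)*u+np.sin(theta)*v)*flip; z=-w; return Ro.from_matrix(np.column_stack([np.cross(y,z),y,z])),C+w*(out-21)/1000
def delta(R,p,s=None,P0=None,R0=None):
    s=s or bot.state(); R0=Ro.from_rotvec(s["ee_rot"]); 
    return np.degrees((R0.inv()*R).as_rotvec()).round(1),(R0.inv().apply(p-s["eef_pos"])*1000).round(1)
E
python3 - <<'E'
from plan import *
s=bot.state();q=s["joint_pos"]
m=Ro.from_euler("ZYZYZ",[q[0],q[1]+q[2],q[3],q[4],q[5]]);print("model",(m.inv()*Ro.from_rotvec(s["ee_rot"])).as_rotvec())
for f in(1,-1):
  for th in(3.61,5.0):
    R,p=goal(th,150,f);print(f,th,p,(Ro.from_euler("ZY",[np.arctan2(p[1]+.08,p[0]),2.0]).inv()*R).as_euler("ZYZ"))
    print(delta(R,p))
E
```

```text
Traceback (most recent call last):
  File "scipy/spatial/transform/_rotation.pyx", line 1413, in scipy.spatial.transform._rotation.Rotation.from_euler
ValueError: Expected axis specification to be a non-empty string of upto 3 characters, got ZYZYZ
```

```bash
python3 - <<'E'
from plan import *
s=bot.state();q=s["joint_pos"]
m=Ro.from_euler("ZY",[q[0],q[1]+q[2]])*Ro.from_euler("ZYZ",q[3:]);print("model",(m.inv()*Ro.from_rotvec(s["ee_rot"])).as_rotvec())
for f in(1,-1):
  for th in(3.61,5.0):
    R,p=goal(th,150,f);print(f,th,p,(Ro.from_euler("ZY",[np.arctan2(p[1]+.08,p[0]),2.0]).inv()*R).as_euler("ZYZ"))
    print(delta(R,p))
print(s["ee_rot"],Ro.from_rotvec(s["ee_rot"]).as_matrix())
E
```

```text
model [-0.     -0.      1.5708]
1 3.61 [0.5492 0.2169 0.1815] [-0.4456  1.4457 -2.0031]
(array([-30.7,   2.5,  43.5]), array([ 586.5, -693.1,   72. ]))
1 5.0 [0.5492 0.2169 0.1815] [-0.4456  1.4457 -0.6131]
(array([-26.2,  25.7, 120.8]), array([ 586.5, -693.1,   72. ]))
-1 3.61 [0.5492 0.2169 0.1815] [-0.4456  1.4457  1.1385]
(array([  -3.1,  -38.1, -131.6]), array([ 586.5, -693.1,   72. ]))
-1 5.0 [0.5492 0.2169 0.1815] [-0.4456  1.4457  2.5285]
(array([-21.9, -22.3, -54.5]), array([ 586.5, -693.1,   72. ]))
[-3.1139 -0.4068  0.0002] [[ 0.9664  0.2569 -0.0003]
 [ 0.2569 -0.9664  0.0012]
 [ 0.     -0.0013 -1.    ]]
```

```bash
python3 -m creep '[[0,-3,-10,42,-50,-8,60],[0,-6,-20,84,-99,-15,40],[0,-9,-30,126,-149,-20,40],[-1,-12,-40,168,-198,-20,40],[-1,-14,-50,209,-248,-20,40],[-1,-17,-60,251,-297,-20,40],[-2,-20,-70,293,-346,-20,40],[-2,-23,-80,335,-396,-20,40],[-2,-26,-90,377,-446,-20,40],[-2,-29,-100,419,-495,-20,40],[-3,-32,-110,461,-545,-10,40],[-3,-35,-120,503,-594,0,40]]'
python3 -c "
from plan import *
s=bot.state();print(s['joint_pos'],s['clock'],s['opening']);print(delta(*goal(3.61,130,-1)))"
```

```text
clock: 1.6
eef_pos: [0.4815, 0.0741, 0.2574]
ee_rot: [1.046, 2.75, -0.741]
ft_force: [1.3, -1.2, -0.1]
opening: 0.469
grasp_force: 0.0
[ 0.4212  0.2805  1.8238 -0.4312  1.3476 -0.2594] 1.6 0.4689899299265318
(array([ -0.4,  -2.9, -11.3]), array([ 53.1, 166.8,  13.3]))
```

```bash
python3 -m creep '[[0,-1,-5,18,56,0,40],[0,-2,-10,36,110,4,40],[0,-3,-11.3,53,160,10,40],[-0.4,-3,-11.3,53,167,13,40],[-0.4,-3,-11.3,53,167,13,40],[-0.4,-3,-11.3,53,167,13,40]]'
python3 -c "
from plan import *
s=bot.state();print(s['joint_pos'],s['clock'],s['opening']);print(delta(*goal(3.61,130,-1)),delta(*goal(3.61,69,-1)))
for n in('side','top'):cv2.imwrite(f'pics/{n}1.png',bot.camera(n))
a=cv2.imread('pics/side1.png')[130:330,215:415];b=cv2.imread('pics/top1.png')[182:382,190:390]
cv2.imwrite('pics/c1.png',np.hstack([cv2.resize(x,(400,400),interpolation=cv2.INTER_CUBIC) for x in(a,b)]))"
```

```text
clock: 2.35
eef_pos: [0.5492, 0.2034, 0.1658]
ee_rot: [0.761, 2.834, -0.77]
ft_force: [-0.3, -0.3, 0.7]
opening: 0.471
grasp_force: 0.0
[ 0.5756  0.5506  1.6397 -0.4331  1.3043 -0.2793] 2.35 0.47121472684741933
(array([-0.1, -0.1, -0.4]), array([ 2.4,  3.1, -0.3])) (array([-0.1, -0.1, -0.4]), array([ 2.3,  3.2, 60.7]))
```

View pics/c1.png

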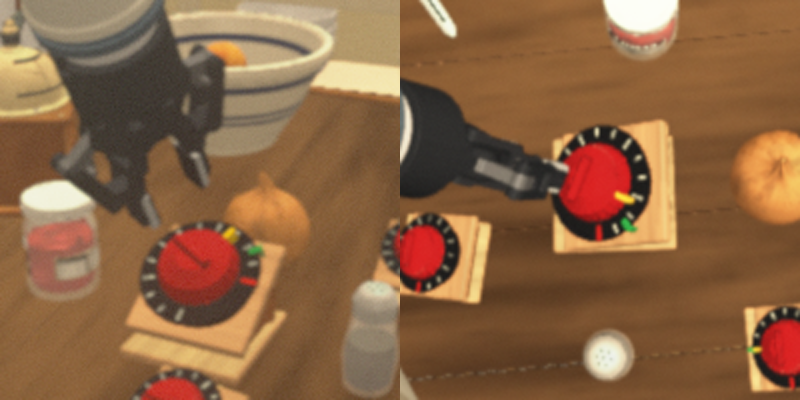

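```bash
python3 -m creep '[[0,0,-0.4,2.3,3.2,20,40],[0,0,-0.4,2.3,3.2,40,40],[0,0,-0.4,2.3,3.2,55,40],[0,0,-0.4,2.3,3.2,61,40],[0,0,-0.4,2.3,3.2,61,40],[0,0,-0.4,2.3,3.2,61,20],[0,0,-0.4,2.3,3.2,61,20]]'
python3 -c "
from plan import *
s=bot.state();print(s['ft_force'],s['opening'],delta(*goal(3.61,69,-1)))
a=bot.camera('side')[190:310,255:375];b=bot.camera('top')[222:322,240:340]
cv2.imwrite('pics/c2.png',np.hstack([cv2.resize(x,(400,400),interpolation=cv2.INTER_CUBIC) for x in(a,b)]))"
```

```text
clock: 3.32
eef_pos: [0.5476, 0.1778, 0.1105]
ee_rot: [0.75, 2.838, -0.77]
ft_force: [0.1, -0.7, 0.7]
opening: 0.232
grasp_force: 0.0
[ 0.0648 -0.6874  0.711 ] 0.23184872667076573 (array([-0. , -0. ,  0.1]), array([-0.4, -1.6, -0.1]))
```

View pics/c2.png

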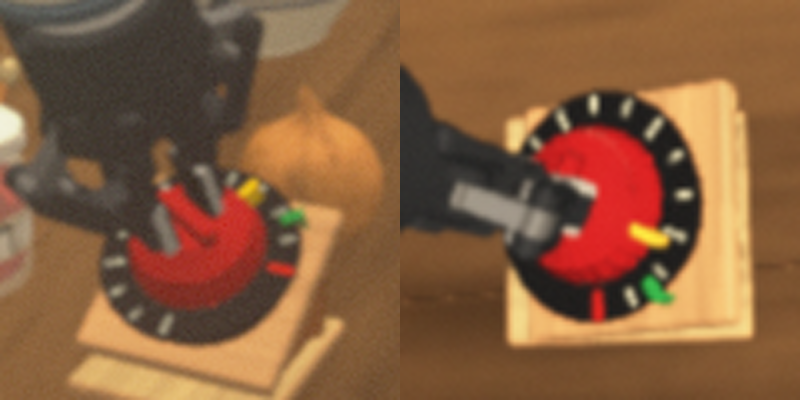

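The bar (side view crop, about (190,212)) sits centred between the pads, so I'll close.

```bash
python3 -m creep '[[0,0,0,0,0,0,4],[0,0,0,0,0,0,0],[0,0,0,0,0,0,0],[0,0,0,0,0,0,0]]'
python3 -c "
from plan import *
s=bot.state();print(s['ft_force'],s['ft_torque'],s['opening'],delta(*goal(3.61,69,-1)))"
```

```text
clock: 3.92
eef_pos: [0.5468, 0.1766, 0.1111]
ee_rot: [0.75, 2.838, -0.774]
ft_force: [-2.8, -2.2, 9.4]
opening: 0.064
grasp_force: 59.1
[-2.8178 -2.1555  9.3752] [-0.7818  0.4224 -0.3018] 0.0642923310474861 (array([-0.2, -0.1,  0.1]), array([-0.4, -0.1, -0.2]))
```

```bash
python3 -m creep '[[0,0,6,0,0,-1,0],[0,0,14,0,0,-1,0],[0,0,22,0,0,-1,0],[0,0,30,0,0,-1,0],[0,0,38,0,0,-1,0],[0,0,46,0,0,-1,0],[0,0,54,0,0,-1,0],[0,0,62,0,0,-1,0],[0,0,70,0,0,-1,0],[0,0,78,0,0,-1,0],[0,0,83,0,0,-1,0],[0,0,83,0,0,-1,0]]'
python3 -c "
from plan import *
s=bot.state();print(s['ft_force'],s['ft_torque'],s['opening'],delta(*goal(3.61,69,-1)))
a=bot.camera('side')[190:310,255:375];b=bot.camera('top')[222:322,240:340]
cv2.imwrite('pics/c3.png',np.hstack([cv2.resize(x,(400,400),interpolation=cv2.INTER_CUBIC) for x in(a,b)]))"
```

```text
clock: 5.42
eef_pos: [0.5471, 0.1767, 0.1111]
ee_rot: [2.236, 1.49, -0.433]
ft_force: [1.5, -5.1, 0.3]
opening: 0.064
grasp_force: 59.1
[ 1.4804 -5.1178  0.2637] [-0.5804 -0.1172  0.0801] 0.06410311951009076 (array([ -0.2,   0.1, -83. ]), array([-0.3,  0.2, -0.1]))
```

View pics/c3.png

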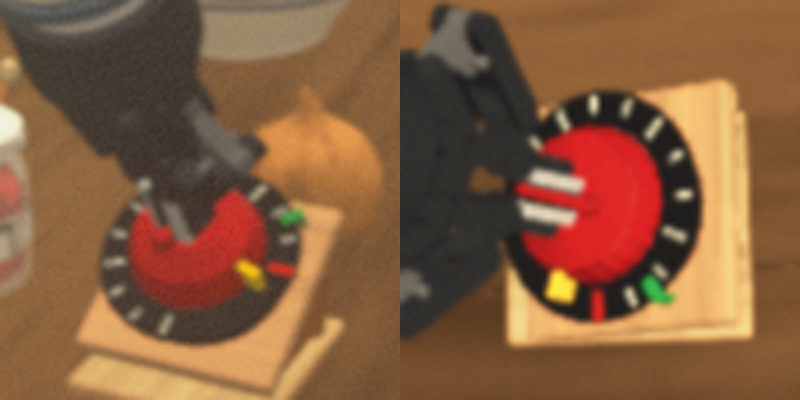

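The yellow pointer, at crop (560,287) in top, is well past the red mark at (598,305). I'll turn back most of the way, then measure.

```bash
cat > meas.py <<'E'
from fit import *
I=[{n:bot.camera(n) for n in("side","top")} for _ in range(4)]
D=np.array([.546,.1525,.0698]);u,v,w=frame(-1.62)
for k,h0 in(("yellow",(.030,.033,.036)),("green",(.021,.023,.025))):
    B=[{n:blobs(n,i[n])[k][0][0] for n in i} for i in I]; px={n:np.mean([b[n] for b in B],axis=0) for n in("side","top")}
    t=tri(px["side"],px["top"])-D
    print(k,px,"tri ang %.3f r %.4f h %.4f"%(np.arctan2(t@v,t@u)%6.28318,np.hypot(t@u,t@v),t@w+.021))
    for n in px:
        print(n,[ "%.3f/%.1f"%(np.arctan2(d@v,d@u)%6.28318,1e3*np.hypot(d@u,d@v)) for d in [hit(n,px[n],D+w*(x-.021),w)-D for x in h0]])
E
python3 meas.py
python3 -m creep '[[0,0,-7,0,0,0,0],[0,0,-15,0,0,0,0],[0,0,-23,0,0,0,0],[0,0,-31,0,0,0,0],[0,0,-39,0,0,0,0],[0,0,-46,0,0,0,0],[0,0,-50,0,0,0,0],[0,0,-50,0,0,0,0]]'
python3 meas.py
```

```text
yellow {'side': array([330.1385, 271.7763]), 'top': array([279.6928, 293.4227])} tri ang 5.052 r 0.0354 h 0.0331
side ['5.022/33.3', '5.056/35.0', '5.087/36.8']
top ['5.104/36.1', '5.046/35.7', '4.988/35.6']
green {'side': array([341.8757, 255.0115]), 'top': array([302.9817, 293.9217])} tri ang 4.072 r 0.0464 h 0.0235
side ['4.026/46.0', '4.057/45.9', '4.089/45.8']
top ['4.098/45.8', '4.080/46.7', '4.063/47.7']
clock: 6.92
eef_pos: [0.5469, 0.1768, 0.1111]
ee_rot: [1.463, 2.407, -0.669]
ft_force: [-0.5, -6.1, -0.2]
opening: 0.065
grasp_force: 59.1
yellow {'side': array([335.3409, 255.3122]), 'top': array([295.0961, 289.8336])} tri ang 4.159 r 0.0361 h 0.0332
side ['4.091/35.8', '4.152/35.8', '4.212/36.0']
top ['4.203/34.9', '4.163/36.2', '4.126/37.6']
green {'side': array([342.0815, 254.9287]), 'top': array([303.0352, 293.9582])} tri ang 4.071 r 0.0466 h 0.0236
side ['4.026/46.4', '4.057/46.3', '4.088/46.2']
top ['4.097/45.9', '4.079/46.8', '4.062/47.8']
```

```bash
python3 -m creep '[[0,0,-3,0,0,0,0],[0,0,-5.5,0,0,0,0],[0,0,-5.5,0,0,0,0],[0,0,-5.5,0,0,0,0]]'
python3 meas.py
python3 -c "
from plan import *
a=bot.camera('side')[230:290,305:365];b=bot.camera('top')[262:312,270:320]
cv2.imwrite('pics/c4.png',np.hstack([cv2.resize(x,(400,400),interpolation=cv2.INTER_CUBIC) for x in(a,b)]))"
```

```text
clock: 7.82
eef_pos: [0.5469, 0.1768, 0.1111]
ee_rot: [1.356, 2.49, -0.69]
ft_force: [-0.7, -5.7, 0.5]
opening: 0.066
grasp_force: 59.1
yellow {'side': array([334.3254, 253.2975]), 'top': array([296.8147, 288.6185])} tri ang 4.050 r 0.0361 h 0.0333
side ['3.967/35.6', '4.029/35.4', '4.092/35.3']
top ['4.095/35.3', '4.060/36.8', '4.028/38.3']
green {'side': array([342.0034, 254.9352]), 'top': array([303.1412, 294.1016])} tri ang 4.071 r 0.0467 h 0.0234
side ['4.025/46.3', '4.056/46.1', '4.087/46.1']
top ['4.097/46.2', '4.079/47.2', '4.062/48.1']
```

View pics/c4.png

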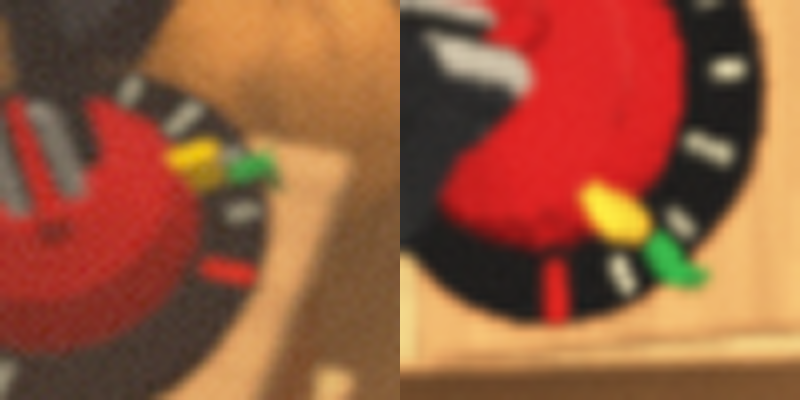

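The pointer and the clip line up in both views: (195,160) against (250,167) in side, (615,213) against (675,258) in top. Now I'll release and retreat.

```bash
python3 -m creep '[[0,0,0,0,0,0,12],[0,0,0,0,0,0,25],[0,0,0,0,0,0,35],[0,0,0,0,0,0,35],[0,0,0,0,0,-15,35],[0,0,0,0,0,-40,35],[0,0,0,0,0,-70,35],[0,0,0,0,0,-100,35],[0,0,0,0,0,-120,35],[0,0,0,0,0,-120,35]]'
python3 meas.py
python3 -c "
from plan import *
a=bot.camera('side')[200:320,235:395];b=bot.camera('top')[180:380,190:455]
cv2.imwrite('pics/c5.png',np.hstack([cv2.resize(x,(400,300),interpolation=cv2.INTER_CUBIC) for x in(a,b)]))"
```

```text
clock: 9.57
eef_pos: [0.551, 0.2389, 0.2162]
ee_rot: [1.355, 2.491, -0.682]
ft_force: [0.0, -0.4, -0.9]
opening: 0.408
grasp_force: 0.0
yellow {'side': array([334.501 , 253.3611]), 'top': array([296.8294, 288.6417])} tri ang 4.052 r 0.0362 h 0.0332
side ['3.974/35.8', '4.036/35.6', '4.098/35.5']
top ['4.095/35.3', '4.060/36.8', '4.029/38.4']
green {'side': array([341.9779, 254.9401]), 'top': array([303.153 , 294.0938])} tri ang 4.071 r 0.0467 h 0.0234
side ['4.024/46.2', '4.056/46.1', '4.087/46.0']
top ['4.096/46.2', '4.079/47.2', '4.061/48.1']
```

View pics/c5.png

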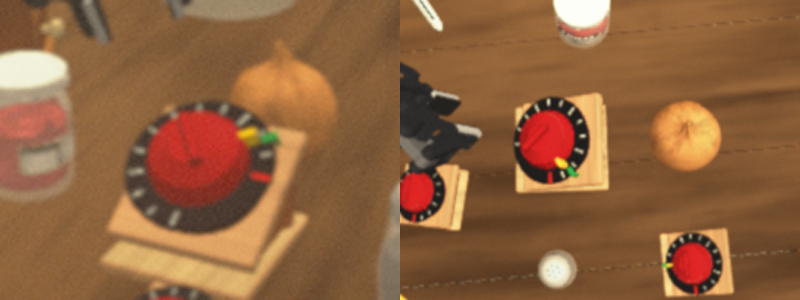

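After release the pointer at about (245,135) in the side crop still stands on the clip at (268,139). The neighbours haven't moved and the gripper is clear.

```bash
python3 -c "
from workcell import bot
print(bot.job_done())"
```

```text
the job is handed in; nothing more can be done
None
```

The timer was wound about 0.34 rad past the red top mark, turned back to the green clip (pointer at about 4.05–4.09 rad, clip at about 4.07), released and handed in at about 10 s; the clip, jar, shaker and onion were not moved.

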